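# Probe-check the three phases of a breaker on the test panel

### The arm

A 6-joint arm with a two-finger parallel gripper is mounted at the origin on the work surface. World frame = base frame: x ahead of the robot, y to its left, z up, the work surface at z = 0. Lengths are in m, angles in rad, forces in N, time in s.
With the tool pointing down it reaches from about 0.375 to 0.9 m from the base axis. Payload 3.1 kg.
Tool frame: the origin (TCP) lies midway between the tips of the shut fingers; the grasp point (between the pads) lies 19 mm behind it (manip.pinch_z is the distance from the TCP to the grasp point, in m); z points along the fingers, y is the line along which they close (so a half turn about z gives the same grasp; the last joint's range is limited). The gripper opens to 85 mm and grips with 20 to 120 N. Pads are 22 mm wide; open, the fingers measure 114 mm over their backs; the gripper's body (76 mm by 85 mm) begins 54 mm behind the grasp point. The pads swing forward as they close: fully open they stand 13 mm farther back than shut.
Start: joints at [-1.308, 0.527, 1.433, -0, 1.181, -0.178], TCP at [0.267, -0.565, 0.231] pointing down, gripper open.
Joint ranges: [-3.08, 3.08], [-0.75, 2.2], [0.22, 2.44], [-1.43, 4.57], [0, 2.65], [-2.85, 2.85]. Speed limits (rad/s): [2.79, 2.79, 3.14, 3.14, 3.14, 3.14].

### API

Orientations are given as a unit quaternion [x, y, z, w].
In Python, from station import manip, viewer, ticket gives the robot as it stands.
- The arm moves only by the shell command python3 -m creep 'ROWS' [FORCE]. ROWS is JSON, a list of rows, each an object with "slide": the shift along the tool's x, y, z in cm, a list of three; "angular": the turn, a rotation vector about the tool's x, y, z in rad, a list of three; "claw": the opening, from -1 (shut) to 1 (fully open). A call has 1 to 10 rows; each row shifts and turns the commanded pose from where the row before left it, along the tool's axes as they then stand; what a row does not reach is not made up. A row lasts 1/12 s, in which the tool goes at most 41.7 mm and 7.16 degrees, less where a joint would pass 70% of its speed; a pose out of reach is approached as far as the arm can. A call with a gripper value outside its range is refused whole. The fingers move at their own pace and stop on an object; FORCE is the grip in N (left out, the last holds). Time passes only in rows, so rows that do not move let the fingers close. It gives the time, the measured TCP pose, the force, the opening and the grip force at its end, in the units of the state.
- manip.sense(): the state, without advancing time (a new reading comes with each control period).
- viewer.snapshot(name): name is "side" or "top"; returns the picture (400x640x3 uint8, blue, green, red); there is no depth.
- viewer.calibration(name): a dict with "fov_y" (degrees; the focal length in pixels is half the picture's height over the tangent of half this angle, whatever the lens; pixels are square), "cx", "cy" (the principal point, pixels), "k1" (the pictures are not rectified: a ray, as slopes to the right and down, at radius r is drawn at 1 + k1 r^2 times it, then the intrinsics apply), "T" (4x4, takes a point from camera to world coordinates). Camera axes: x right, y up, looking along -z (the intrinsics and any distortion apply to the point x, -y, -z); pixel columns grow to the right and rows downward; lengths in m; the calibration is good to about 2 mm. A picture is of the moment at which its call begins. calibration takes no time and is no camera call.
- ticket.sign_off(): hands the job in; it is judged then, once.
The state is a dict: "t": time; "q": joint angles; "qd": joint speeds; "tau": joint torques, N m; "tcp_pos": TCP position; "tool_rot": TCP orientation; "force": force on the tool from outside, world axes, zero at the start; "ft_torque": the same for the moment, N m; "finger_gap": opening from 0.0 (shut) to 1.0 (fully open); "gripper_force": force on a finger pad.
Only numpy, scipy, OpenCV 4.12 (cv2) and the standard library are available. Lean on these libraries where they do the work, as an engineer would, in place of code of your own. Each camera call takes 0.05 s, during which the arm holds its last target. There are 200 camera calls.

### The job

Draw the test probe out of its charging dock (only its steel neck sticks out), lay it gently in the rest, handle on the red saddle and neck on the yellow one, and let go. Then take it by the red handle, behind the finger guard, and with its tip press the red, then the yellow, then the blue test post, one at a time: each cap clearly down by about 6 mm (not to its stop) for half a second. Lay the probe gently back in the rest the same way, let go, and leave the other things on the bench where they are.

Things in the scene. Friction and masses are not known exactly. Their poses are not given: they have to be found in the camera images.
- probe: cordless test probe, 0.16 kg; x along it to the tip end, z up; origin on the underside at the handle's front. mm: red handle (black rear) x -90 to 0, 26 wide, z 0 to 28; black finger guard x 0 to 6, 38 wide, 34 high; steel neck x 6 to 90, 16 wide, z 0 to 16; at x 80 a 12 thick leg goes down to a brass tip at z -45. Starts level, handle wholly inside the dock, guard at its mouth
- probe_tip (a point): end of the probe's brass tip, 6 mm wide, at (80, 0, -45) mm in the probe's frame
- probe_handle (a point): middle of the probe's handle, at (-42, 0, 14) mm in the probe's frame
- probe_neck (a point): point on the axis of the probe's neck, at (55, 0, 8) mm in the probe's frame
- dock: fixed grey charging dock, orange roof, 60 wide, 105 mm high, x -114 to -2 mm. Its tunnel (34 mm wide, floor 60 and ceiling 95 mm above the bench) runs along its x, the mouth facing +x. Origin on the bench near the mouth. The probe comes out only along the dock's +x: 95 mm of straight pull frees the handle
- rest: fixed rest: dark base 140 x 60 mm, two saddles, tops 60 mm above the bench, 46 mm wide between lips 12 mm high, red at x -85 to -65, yellow at 12 to 30 mm. Origin on the bench. The probe lies properly when its frame is 60 mm straight above the rest's frame with the same heading: handle end on red, neck on yellow by the guard, tip hanging free
- panel: fixed white test panel, x -40 to 130, 190 mm wide (y), 12 mm thick, origin on the bench below the middle post. Three test posts stand along its y, 50 mm apart; which colour is where varies. Behind them at x 47 to 123 mm a black three-pole breaker, 92 mm above the bench, and a grey block 62 mm high either side
- red_top (a point): centre of the top of the red test post's cap (26 mm diameter, brass dot), 70 mm above the bench when up; moves down with the cap. The cap stands 22 mm proud of a grey collar of 30 mm diameter
- red_cap (a joint): how far the red spring cap is pressed down, m: 0 up, 0.016 at the bottom stop; it takes 1.5 N to start and 2.5 N more per 10 mm, and springs back
- yellow_top (a point): centre of the top of the yellow test post's cap (26 mm diameter, brass dot), 70 mm above the bench when up; moves down with the cap. The cap stands 22 mm proud of a grey collar of 30 mm diameter
- yellow_cap (a joint): how far the yellow spring cap is pressed down, m: 0 up, 0.016 at the bottom stop; it takes 1.5 N to start and 2.5 N more per 10 mm, and springs back
- blue_top (a point): centre of the top of the blue test post's cap (26 mm diameter, brass dot), 70 mm above the bench when up; moves down with the cap. The cap stands 22 mm proud of a grey collar of 30 mm diameter
- blue_cap (a joint): how far the blue spring cap is pressed down, m: 0 up, 0.016 at the bottom stop; it takes 1.5 N to start and 2.5 N more per 10 mm, and springs back
- spare_breaker: loose two-pole black circuit breaker, 75 x 50 x 70 mm high; bystander; origin at the centre of its underside
- single_breaker: loose single-pole black circuit breaker, 75 x 25 x 70 mm high; bystander; origin at the centre of its underside
- carton: loose cardboard carton with a yellow band, 90 x 70 x 50 mm high; bystander; origin at the centre of its underside
- screwdriver: screwdriver 180 mm long lying on the bench; bystander; origin on it, x along it towards the tip
- spray_can: blue-and-white spray can, 60 mm diameter, 160 mm high, standing; bystander; origin at the centre of its underside
- tape_roll: black roll of tape lying flat, 90 mm outside diameter, 25 mm high; bystander; origin at the centre of its underside
There are look-alikes about, which are no part of the job. Of the things that look like the probe, the larger one is meant.

How it is judged:
On the way, in this order (a step that is already met when the one before it is completed fails the run):
1. the probe lies in the rest, let go (x of probe in the frame of rest between -0.025 and 0.025 m and y of probe in the frame of rest between -0.02 and 0.02 m and z of probe in the frame of rest between 0.055 and 0.066 m and angle between probe's own z axis and vertical below 0.1 rad and contact force between probe and rest above 0.3 N and contact force between probe and the fingers below 0.1 N and linear speed of probe below 0.03 m/s), for 0.2 s.
2. the probe, held by its handle behind the guard, holds the red cap more than 3 mm down with its tip (within 10 mm of the cap's centre), the other caps up (value of joint red_cap above 0.003 m and distance between probe_tip and red_top below 0.01 m and contact force between probe and the fingers above 1 N and x of the grasp point in the frame of probe between -0.1 and -0.006 m and value of joint each of yellow_cap, blue_cap below 0.002 m), for 0.3 s.
3. the probe, held by its handle behind the guard, holds the yellow cap more than 3 mm down with its tip (within 10 mm of the cap's centre), the other caps up (value of joint yellow_cap above 0.003 m and distance between probe_tip and yellow_top below 0.01 m and contact force between probe and the fingers above 1 N and x of the grasp point in the frame of probe between -0.1 and -0.006 m and value of joint each of red_cap, blue_cap below 0.002 m), for 0.3 s.
4. the probe, held by its handle behind the guard, holds the blue cap more than 3 mm down with its tip (within 10 mm of the cap's centre), the other caps up (value of joint blue_cap above 0.003 m and distance between probe_tip and blue_top below 0.01 m and contact force between probe and the fingers above 1 N and x of the grasp point in the frame of probe between -0.1 and -0.006 m and value of joint each of red_cap, yellow_cap below 0.002 m), for 0.3 s.
At the end, for the whole second after the job is handed in: The probe lies in the rest, level within 0.1 rad, its frame within 25 mm lengthwise and 20 mm sideways of the rest's and 55 to 66 mm above the bench, carried by the rest, let go and still; all three caps are up (under 2 mm) (all of step 1 and value of joint each of red_cap, yellow_cap, blue_cap below 0.002 m); the robot touches nothing.
It fails at once if a cap is driven to its stop (over 14.5 mm) (value of joint any of red_cap, yellow_cap, blue_cap above 0.0145 m).
It fails at once if the probe is dropped (moving faster than 0.6 m/s with no finger on it) (contact force between probe and the fingers below 0.05 N and linear speed of probe above 0.6 m/s).
It fails at once if a bystander (loose breaker, carton, screwdriver, can, tape) is moved by more than 30 mm (distance of any of spare_breaker, single_breaker, carton, screwdriver, spray_can, tape_roll from where it was at the start of the episode above 0.03 m).
It also fails if it takes over 72 s, if anything falls off the work surface, if the arm or the gripper's body presses on something with over 40 N, if the wrist force passes 120 N, or if a joint passes its speed limit or range.

## Working session

There is one attempt and no reset: what is moved stays moved. The work goes in short steps, Python scripts to look and compute and a shell command to move; the robot and the scene stay as the last step left them, time stands still between calls to the robot, and variables do not carry over. Pictures are saved under pics/ and viewed, at most 10 in all, crops included, and the job is handed in when it is done.

```bash
mkdir -p pics; ls; python3 - <<'E'
from station import manip, viewer
import cv2
for n in("side","top"):
    cv2.imwrite(f"pics/{n}0.png",viewer.snapshot(n)); c=viewer.calibration(n); print(n,c)
s=manip.sense(); print(s,manip.pinch_z)
E
```

```text
pics
side {'fov_y': 51.332516462626145, 'cx': 317.0181045853228, 'cy': 202.73966933001108, 'k1': -0.04829407846310343, 'T': array([[ 0.99972217,  0.0055464 , -0.02290907,  0.51881459],
       [-0.02053394,  0.68215168, -0.73092232, -0.90164547],
       [ 0.01157348,  0.73118966,  0.68207604,  0.85979336],
       [ 0.        ,  0.        ,  0.        ,  1.        ]])}
top {'fov_y': 42.49954919040151, 'cx': 328.63795289882654, 'cy': 207.2517463836936, 'k1': 0.009152435597725892, 'T': array([[ 0.0176395 ,  0.98877552, -0.14836382,  0.34084143],
       [-0.99972761,  0.01971025,  0.01249844, -0.03879884],
       [ 0.01528244,  0.14810295,  0.98885386,  1.52057994],
       [ 0.        ,  0.        ,  0.        ,  1.        ]])}
{'t': 0.1, 'q': array([-1.30848679e+00,  5.28351134e-01,  1.43377348e+00,  2.86949057e-05,
        1.18137745e+00, -1.78476174e-01]), 'qd': array([ 0.00153149, -0.00240701, -0.00297195,  0.00032589, -0.00180626,
        0.00022232]), 'tau': array([ 3.80507572e-04, -4.43301630e+01, -1.78587109e+01, -2.16130402e-04,
        3.84597864e-03, -9.60136504e-06]), 'tcp_pos': array([ 0.26653686, -0.56461659,  0.23044524]), 'tool_rot': array([ 9.75812390e-01,  2.18607566e-01, -2.67498293e-05, -9.54419470e-04]), 'force': array([-0.11102653, -0.48133254, -0.02117174]), 'ft_torque': array([-0.01335669,  0.02868517, -0.05184342]), 'gripper_force': 0.0, 'finger_gap': 1.00211026351344} 0.0187
```

View pics/side0.png

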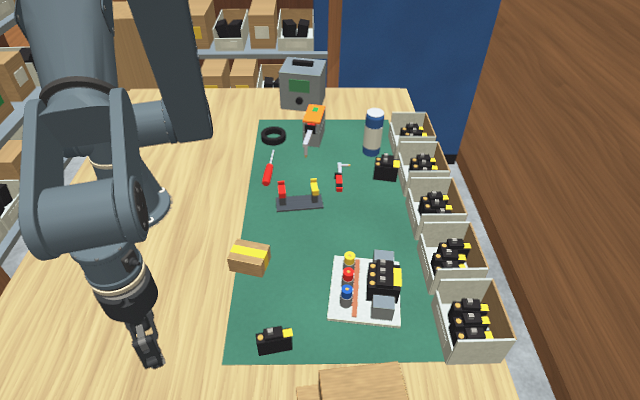

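View pics/top0.png

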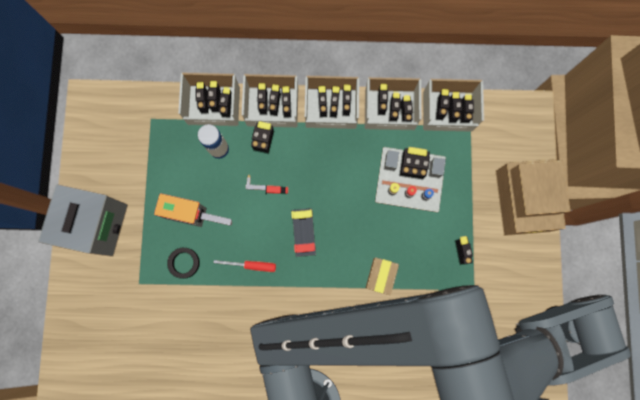

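The top view shows the dock with its orange roof at (180,210) and the steel neck out to (230,221). The rest is at (304,232), with red at (304,248) and yellow at (301,214). The panel posts are yellow (395,188), red (411,191) and blue (428,194). The probe candidates are A, in the dock with its neck at (215,218), and B, a small red/black one lying loose at (267,188). A fits: it is larger, in the dock, and only its neck sticks out. I'll confirm it with a crop and measure.

```bash
cat > h.py <<'E'
import numpy as np, cv2
from station import manip, viewer
def K(c):
    f=200/np.tan(np.radians(c["fov_y"])/2)
    return np.array([[f,0,c["cx"]],[0,f,c["cy"]],[0,0,1.]]), np.array([c["k1"],0,0,0,0.])
def cast(n,uv,z):
    c=viewer.calibration(n); k,d=K(c); T=c["T"]
    p=cv2.undistortPoints(np.float64(uv).reshape(-1,1,2),k,d).reshape(-1,2)
    r=np.c_[p[:,0],-p[:,1],-np.ones(len(p))]@T[:3,:3].T
    return T[:3,3]+r*((z-T[2,3])/r[:,2])[:,None]
def proj(n,P):
    c=viewer.calibration(n); k,d=K(c); T=c["T"]
    q=(np.atleast_2d(P)-T[:3,3])@T[:3,:3]*[1,-1,-1]
    return cv2.projectPoints(q,np.zeros(3),np.zeros(3),k,d)[0].reshape(-1,2)
def hsv(im): return cv2.cvtColor(im,cv2.COLOR_BGR2HSV)
def mask(im,lo,hi,roi):
    m=cv2.inRange(hsv(im),np.array(lo),np.array(hi)); z=np.zeros_like(m); x0,y0,x1,y1=roi
    z[y0:y1,x0:x1]=m[y0:y1,x0:x1]; return z
def blobs(m,amin=8):
    cs=cv2.findContours(m,cv2.RETR_EXTERNAL,cv2.CHAIN_APPROX_NONE)[0]
    return sorted([c for c in cs if len(c)>=amin],key=cv2.contourArea)[::-1]
E
python3 - <<'E'
from h import *
t=cv2.imread("pics/top0.png"); s=cv2.imread("pics/side0.png")
a=cv2.resize(t[140:290,140:340],None,fx=4,fy=4,interpolation=2)[:,:800]
b=cv2.resize(s[90:220,250:450],None,fx=4,fy=4,interpolation=2)
cv2.imwrite("pics/cropt.png",a); cv2.imwrite("pics/crops.png",b)
def rep(n,im,name,lo,hi,roi,z):
    for c in blobs(mask(im,lo,hi,roi))[:3]:
        r=cv2.minAreaRect(c); bx=cv2.boxPoints(r)
        print(n,name,np.round(r[0],1),np.round(r[1],1),round(r[2],1),"ctr",np.round(cast(n,[r[0]],z)[0],4),"box",np.round(cast(n,bx,z)[:,:2],3).tolist())
rep("top",t,"orange",(8,150,120),(20,255,255),(150,180,210,235),.105)
rep("side",s,"orange",(8,150,120),(20,255,255),(295,95,330,135),.105)
rep("top",t,"redsad",(0,150,90),(6,255,255),(285,235,325,260),.06)
rep("top",t,"yelsad",(22,150,90),(34,255,255),(285,200,325,225),.06)
rep("top",t,"neck",(0,0,120),(180,70,255),(200,205,240,232),.076)
for k,lo,hi in(("Y",(22,120,90),(34,255,255)),("R",(0,120,90),(6,255,255)),("B",(105,120,70),(125,255,255))):
    rep("top",t,k,lo,hi,(385,180,436,202),.07); rep("side",s,k,lo,hi,(338,248,358,304),.07)
E
```

```text
top orange [172.7 208. ] [31.5 20.4] 13.4 ctr [0.5424 0.3749 0.105 ] box [[0.524, 0.422], [0.58, 0.413], [0.561, 0.327], [0.505, 0.337]]
top orange [194.8 212.9] [ 5.4 20.6] 27.9 ctr [0.53   0.3133 0.105 ] box [[0.508, 0.332], [0.559, 0.308], [0.552, 0.295], [0.501, 0.318]]
side orange [313.6 113.7] [16.8 21.2] 18.4 ctr [0.5416 0.3588 0.105 ] box [[0.503, 0.311], [0.526, 0.447], [0.582, 0.409], [0.556, 0.278]]
top redsad [304.1 247.8] [ 6.7 18.3] 85.9 ctr [0.4424 0.0103 0.06  ] box [[0.45, 0.037], [0.454, -0.015], [0.435, -0.016], [0.431, 0.035]]
top neck [216.6 218.7] [31.6  8.2] 13.2 ctr [0.5186 0.2584 0.076 ] box [[0.517, 0.304], [0.539, 0.3], [0.521, 0.213], [0.498, 0.217]]
top Y [393.7 187.4] [7.3 9.2] 18.4 ctr [ 0.6199 -0.2431  0.07  ] box [[0.61, -0.229], [0.636, -0.237], [0.63, -0.257], [0.604, -0.249]]
side Y [349.  257.5] [13. 10.] 90.0 ctr [ 0.6195 -0.252   0.07  ] box [[0.609, -0.231], [0.633, -0.231], [0.63, -0.272], [0.606, -0.272]]
top R [411.1 189.8] [8.  9.4] 26.6 ctr [ 0.6139 -0.2932  0.07  ] box [[0.607, -0.277], [0.631, -0.289], [0.621, -0.31], [0.596, -0.297]]
side R [348. 274.] [14. 10.] 90.0 ctr [ 0.6133 -0.302   0.07  ] box [[0.603, -0.281], [0.627, -0.281], [0.623, -0.322], [0.6, -0.322]]
top B [428.5 193.5] [7. 7.] 90.0 ctr [ 0.6041 -0.3431  0.07  ] box [[0.614, -0.333], [0.615, -0.353], [0.594, -0.353], [0.594, -0.333]]
side B [346.5 291. ] [14.  9.] 90.0 ctr [ 0.6063 -0.35    0.07  ] box [[0.597, -0.33], [0.618, -0.331], [0.615, -0.369], [0.595, -0.369]]
```

View pics/cropt.png

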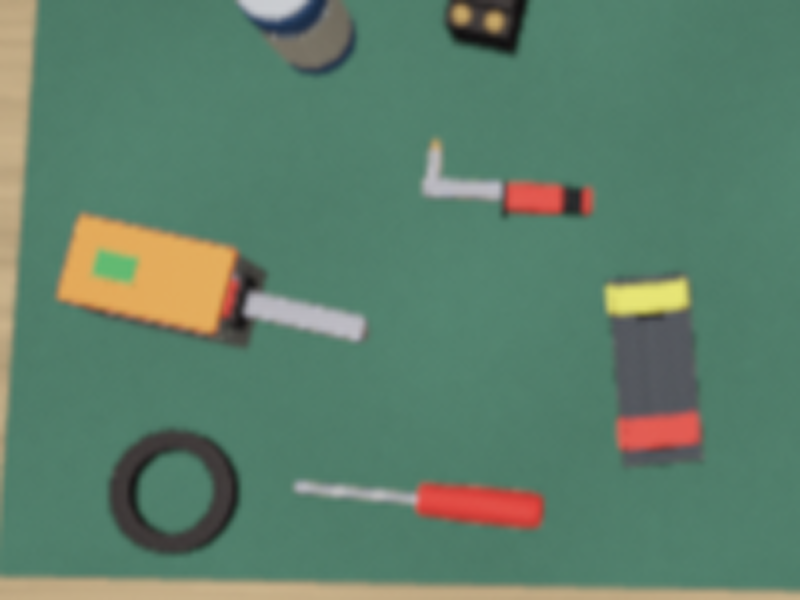

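View pics/crops.png

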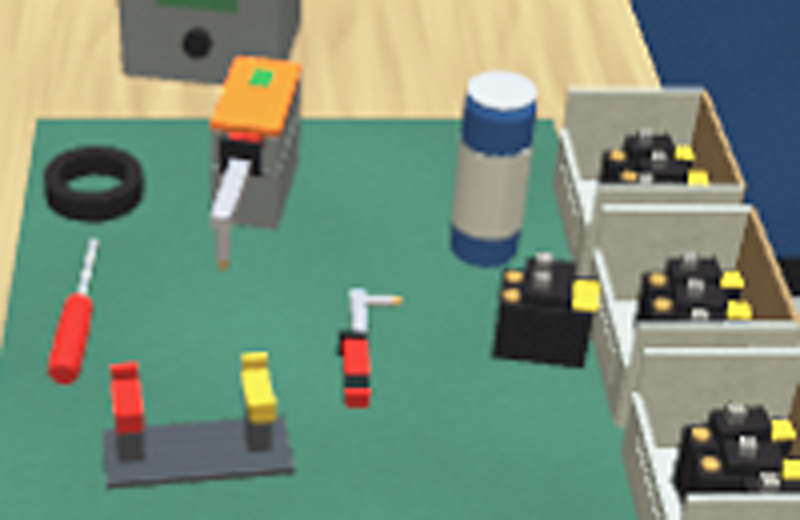

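The crops confirm it. Probe A (top crop: neck from (240,303) to (365,330), red handle and black guard at the dock mouth) is the larger one. B at (545,195) is small and lies loose on its side. Next: the rest's yellow saddle and the planning numbers.

```bash
cat >> h.py <<'E'
def go(x,y,z,hd):
    """TCP target, tool-x heading deg: turn about tool z (after it, slide in tool cm)"""
    from scipy.spatial.transform import Rotation as R
    s=manip.sense(); M=R.from_quat(s["tool_rot"]).as_matrix(); h=np.degrees(np.arctan2(M[1,0],M[0,0]))
    dh=(hd-h+180)%360-180; d=np.array([x,y,z])-s["tcp_pos"]; a=np.radians(hd)
    print("now",np.round(s["tcp_pos"],4),"h",round(h,2),"zaxis",np.round(M[:,2],4),"F",np.round(s["force"],1),"gap",round(s["finger_gap"],3),"gf",round(s["gripper_force"],1),"t",round(s["t"],2),"q6",round(s["q"][5],2))
    M2=np.c_[[np.cos(a),np.sin(a),0],[np.sin(a),-np.cos(a),0],[0,0,-1]]
    print("turn z rad",round(-np.radians(dh),3),"slide cm after turn",np.round(d@M2*100,2),"| before turn",np.round(d@M*100,2))
E
python3 - <<'E'
from h import *
t=cv2.imread("pics/top0.png")
print(hsv(t)[214,296:308].tolist())
for c in blobs(mask(t,(20,90,90),(38,255,255),(285,205,325,225)))[:2]:
    r=cv2.minAreaRect(c); print("yel",r,cast("top",[r[0]],.06),np.round(cast("top",cv2.boxPoints(r),.06),3).tolist())
# dark base outline
for c in blobs(mask(t,(95,20,30),(130,120,110),(285,205,325,262)))[:2]:
    r=cv2.minAreaRect(c); print("base",r)
# neck & roof edges direction
r=np.array([.5288,.3053]); d=np.array([np.cos(np.radians(-102.3)),np.sin(np.radians(-102.3))])
p=r+.052*d; print(p); go(*p,.20,77.7)
print("neck end px",proj("top",[*(r+.09*d),.076]),proj("side",[*(r+.09*d),.076]),"guard front",proj("side",[*(r+.006*d),.076]), "tip", proj("side",[*(r+.08*d),.015]))
E
```

```text
[[29, 124, 230], [29, 123, 230], [29, 124, 230], [29, 123, 230], [29, 123, 230], [29, 124, 230], [29, 123, 230], [29, 124, 230], [29, 124, 230], [29, 124, 230], [29, 124, 230], [29, 124, 230]]
yel ((301.4823303222656, 214.27056884765625), (7.976436614990234, 21.014841079711914), 85.60128784179688) [[0.5381107  0.02013998 0.06      ]] [[0.547, 0.051, 0.06], [0.553, -0.009, 0.06], [0.53, -0.011, 0.06], [0.524, 0.049, 0.06]]
base ((303.45587158203125, 230.42645263671875), (22.241985321044922, 18.330467224121094), 85.60128784179688)
base ((305.5170593261719, 253.64505004882812), (1.2852537631988525, 17.23408317565918), 83.2901611328125)
[0.51772242 0.25449363]
now [ 0.2665 -0.5646  0.2304] h 25.25 zaxis [-5.0e-04  1.9e-03 -1.0e+00] F [-0.1 -0.5 -0. ] gap 1.002 gf 0.0 t 0.1 q6 -0.18
turn z rad -0.915 slide cm after turn [85.38  7.09  3.04] | before turn [ 57.66 -63.36   3.18]
neck end px [[231.01691055 222.15280123]] [[304.34039513 144.26603518]] guard front [[309.65514567 130.29444451]] tip [[305.14024625 157.53942702]]
```

```bash
python3 -m creep '[{"slide":[0,0,0],"angular":[0,0,-0.114],"claw":1},{"slide":[0,0,0],"angular":[0,0,-0.114],"claw":1},{"slide":[0,0,0],"angular":[0,0,-0.114],"claw":1},{"slide":[0,0,0],"angular":[0,0,-0.114],"claw":1},{"slide":[0,0,0],"angular":[0,0,-0.114],"claw":1},{"slide":[0,0,0],"angular":[0,0,-0.114],"claw":1},{"slide":[0,0,0],"angular":[0,0,-0.114],"claw":1},{"slide":[0,0,0],"angular":[0,0,-0.114],"claw":1},{"slide":[2,0,0],"angular":[0,0,0],"claw":1},{"slide":[3.8,0.3,0],"angular":[0,0,0],"claw":1}]' 
python3 -m creep '[{"slide":[3.8,0.3,0],"angular":[0,0,0],"claw":1},{"slide":[3.8,0.3,0],"angular":[0,0,0],"claw":1},{"slide":[3.8,0.3,0],"angular":[0,0,0],"claw":1},{"slide":[3.8,0.3,0],"angular":[0,0,0],"claw":1},{"slide":[3.8,0.3,0],"angular":[0,0,0],"claw":1},{"slide":[3.8,0.3,0],"angular":[0,0,0],"claw":1},{"slide":[3.8,0.3,0],"angular":[0,0,0],"claw":1},{"slide":[3.8,0.3,0],"angular":[0,0,0],"claw":1},{"slide":[3.8,0.3,0],"angular":[0,0,0],"claw":1},{"slide":[3.8,0.3,0],"angular":[0,0,0],"claw":1}]'
python3 -m creep '[{"slide":[3.8,0.3,0],"angular":[0,0,0],"claw":1},{"slide":[3.8,0.3,0],"angular":[0,0,0],"claw":1},{"slide":[3.8,0.3,0],"angular":[0,0,0],"claw":1},{"slide":[3.8,0.3,0],"angular":[0,0,0],"claw":1},{"slide":[3.8,0.3,0],"angular":[0,0,0],"claw":1},{"slide":[3.8,0.3,0],"angular":[0,0,0],"claw":1},{"slide":[3.8,0.3,0],"angular":[0,0,0],"claw":1},{"slide":[3.8,0.3,0],"angular":[0,0,0],"claw":1},{"slide":[2,0.3,0],"angular":[0,0,0],"claw":1},{"slide":[0,0,0],"angular":[0,0,0],"claw":1}]'
python3 -c "
from h import *
go(.5177,.2545,.049,77.7)"
```

```text
t: 0.93
tcp_pos: [0.2812, -0.5125, 0.2308]
tool_rot: [0.781, 0.625, -0.001, 0.001]
force: [1.3, 0.4, 0.1]
finger_gap: 1.0
gripper_force: 0.0
t: 1.77
tcp_pos: [0.3936, -0.1429, 0.2312]
tool_rot: [0.78, 0.626, 0.0, -0.0]
force: [0.5, -0.4, -0.9]
finger_gap: 1.005
gripper_force: 0.0
t: 2.6
tcp_pos: [0.4913, 0.1695, 0.2312]
tool_rot: [0.778, 0.628, 0.001, -0.0]
force: [0.1, 0.1, 0.3]
finger_gap: 1.001
gripper_force: 0.0
now [0.4913 0.1695 0.2312] h 77.78 zaxis [ 0.0018  0.0015 -1.    ] F [0.1 0.1 0.3] gap 1.001 gf 0.0 t 2.6 q6 0.33
turn z rad 0.001 slide cm after turn [ 8.86  0.77 18.22] | before turn [ 8.83  0.75 18.23]
```

```bash
python3 -m creep '[{"slide":[3,0.3,0],"angular":[0,0,0],"claw":1},{"slide":[3,0.3,0],"angular":[0,0,0],"claw":1},{"slide":[2.85,0.15,0],"angular":[0,0,0],"claw":1},{"slide":[0,0,3.5],"angular":[0,0,0],"claw":1},{"slide":[0,0,3.5],"angular":[0,0,0],"claw":1},{"slide":[0,0,3.5],"angular":[0,0,0],"claw":1},{"slide":[0,0,3],"angular":[0,0,0],"claw":1},{"slide":[0,0,2.5],"angular":[0,0,0],"claw":1},{"slide":[0,0,1.7],"angular":[0,0,0],"claw":1},{"slide":[0,0,0.6],"angular":[0,0,0],"claw":1}]' 80 
python3 - <<'E'
from h import *
go(.5177,.2545,.049,77.7)
t=viewer.snapshot("top"); s=viewer.snapshot("side")
cv2.imwrite("pics/g1.png",np.vstack([cv2.resize(t[170:245,150:300],None,fx=4,fy=4),cv2.resize(s[95:170,240:390],None,fx=4,fy=4)]))
E
```

```text
t: 3.43
tcp_pos: [0.5141, 0.249, 0.0452]
tool_rot: [0.78, 0.626, -0.003, -0.001]
force: [-0.6, -0.0, -0.3]
finger_gap: 1.002
gripper_force: 0.0
now [0.5141 0.249  0.0452] h 77.47 zaxis [-0.0066 -0.002  -1.    ] F [-0.6 -0.  -0.3] gap 1.002 gf 0.0 t 3.43 q6 0.47
turn z rad -0.004 slide cm after turn [ 0.62  0.23 -0.38] | before turn [ 0.62  0.22 -0.39]
```

View pics/g1.png

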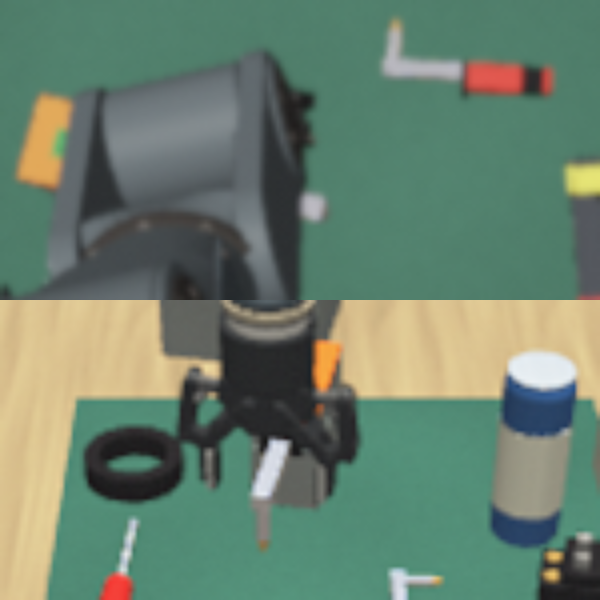

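The side half of the picture has the fingers at (210,465) and (330,475), straddling the neck at (270,465). I'll trim the position and close.

```bash
python3 -m creep '[{"slide":[0.4,0.2,-0.3],"angular":[0,0,0],"claw":1},{"slide":[0,0,0],"angular":[0,0,0],"claw":0.2},{"slide":[0,0,0],"angular":[0,0,0],"claw":-0.3},{"slide":[0,0,0],"angular":[0,0,0],"claw":-0.6},{"slide":[0,0,0],"angular":[0,0,0],"claw":-1},{"slide":[0,0,0],"angular":[0,0,0],"claw":-1},{"slide":[0,0,0],"angular":[0,0,0],"claw":-1},{"slide":[0,0,0],"angular":[0,0,0],"claw":-1},{"slide":[0,0,0],"angular":[0,0,0],"claw":-1},{"slide":[0,0,0],"angular":[0,0,0],"claw":-1}]' 80 
python3 - <<'E'
from h import *
go(.5177,.2545,.049,77.7)
E
```

```text
t: 4.37
tcp_pos: [0.5193, 0.254, 0.0516]
tool_rot: [0.78, 0.626, -0.0, -0.0]
force: [-1.2, -0.2, 3.5]
finger_gap: 0.173
gripper_force: 79.4
now [0.5193 0.254  0.0516] h 77.51 zaxis [-1.e-04  0.e+00 -1.e+00] F [-1.2 -0.2  3.5] gap 0.173 gf 79.4 t 4.37 q6 0.48
turn z rad -0.003 slide cm after turn [ 0.02 -0.16  0.26] | before turn [ 0.01 -0.16  0.26]
```

```bash
python3 -m creep '[{"slide":[-0.3,0,-0.1],"angular":[0,0,0],"claw":-1},{"slide":[-0.7,0,0],"angular":[0,0,0],"claw":-1},{"slide":[-1,0,0],"angular":[0,0,0],"claw":-1},{"slide":[-1,0,0],"angular":[0,0,0],"claw":-1},{"slide":[0,0,0],"angular":[0,0,0],"claw":-1}]' 
python3 -c "
from h import *
go(.5193,.254,.053,77.5)"
```

```text
t: 4.78
tcp_pos: [0.5118, 0.2224, 0.052]
tool_rot: [0.78, 0.625, -0.001, -0.0]
force: [-1.0, -2.1, 0.5]
finger_gap: 0.168
gripper_force: 79.0
now [0.5118 0.2224 0.052 ] h 77.42 zaxis [-0.0024 -0.0013 -1.    ] F [-1.  -2.1  0.5] gap 0.168 gf 79.0 t 4.78 q6 0.43
turn z rad -0.001 slide cm after turn [ 3.25  0.05 -0.1 ] | before turn [ 3.25  0.05 -0.11]
```

```bash
python3 -m creep '[{"slide":[-1.2,0,0],"angular":[0,0,0],"claw":-1},{"slide":[-1.2,0,0],"angular":[0,0,0],"claw":-1},{"slide":[-1.2,0,0],"angular":[0,0,0],"claw":-1},{"slide":[-1.2,0,0],"angular":[0,0,0],"claw":-1},{"slide":[-1.2,0,0],"angular":[0,0,0],"claw":-1},{"slide":[-1.2,0,0],"angular":[0,0,0],"claw":-1},{"slide":[-1.2,0,0],"angular":[0,0,0],"claw":-1},{"slide":[-1.2,0,0],"angular":[0,0,0],"claw":-1},{"slide":[0,0,0],"angular":[0,0,0],"claw":-1}]' 
python3 - <<'E'
from h import *
go(.5193,.254,.053,77.5)
t=viewer.snapshot("top"); s=viewer.snapshot("side")
cv2.imwrite("pics/g2.png",np.vstack([cv2.resize(t[170:245,150:300],None,fx=4,fy=4),cv2.resize(s[95:170,240:390],None,fx=4,fy=4)]))
E
```

```text
t: 5.53
tcp_pos: [0.4912, 0.1288, 0.0522]
tool_rot: [0.781, 0.625, -0.001, -0.0]
force: [-0.6, -0.1, -0.8]
finger_gap: 0.173
gripper_force: 78.8
now [0.4912 0.1288 0.0522] h 77.38 zaxis [-1.8e-03 -5.0e-04 -1.0e+00] F [-0.6 -0.1 -0.8] gap 0.173 gf 78.8 t 5.53 q6 0.26
turn z rad -0.002 slide cm after turn [12.83  0.04 -0.08] | before turn [ 1.283e+01  1.000e-02 -9.000e-02]
```

View pics/g2.png

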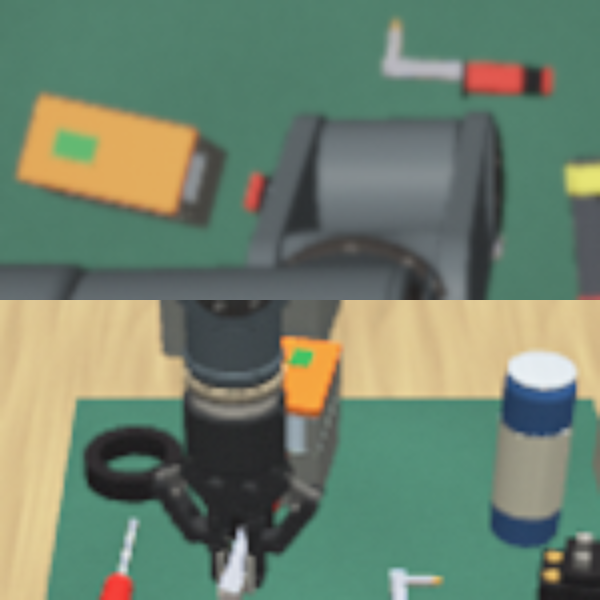

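The handle's rear edge, at (250,192) in the top half, is clear of the dock mouth at (215,190). Lift and turn.

```bash
python3 -m creep '[{"slide":[0,0,-1.5],"angular":[0,0,0],"claw":-1},{"slide":[0,0,-2.5],"angular":[0,0,0],"claw":-1},{"slide":[0,0,-2.5],"angular":[0,0,0],"claw":-1},{"slide":[0,0,-2],"angular":[0,0,0],"claw":-1},{"slide":[0,0,0],"angular":[0,0,-0.08],"claw":-1},{"slide":[0,0,0],"angular":[0,0,-0.11],"claw":-1},{"slide":[0,0,0],"angular":[0,0,-0.11],"claw":-1},{"slide":[0,0,0],"angular":[0,0,-0.11],"claw":-1},{"slide":[0,0,0],"angular":[0,0,-0.11],"claw":-1},{"slide":[0,0,0],"angular":[0,0,-0.11],"claw":-1}]' 
python3 -m creep '[{"slide":[0,0,0],"angular":[0,0,-0.11],"claw":-1},{"slide":[0,0,0],"angular":[0,0,-0.11],"claw":-1},{"slide":[0,0,0],"angular":[0,0,-0.11],"claw":-1},{"slide":[0,0,0],"angular":[0,0,-0.11],"claw":-1},{"slide":[0,0,0],"angular":[0,0,-0.11],"claw":-1},{"slide":[0,0,0],"angular":[0,0,-0.11],"claw":-1},{"slide":[0,0,0],"angular":[0,0,-0.11],"claw":-1},{"slide":[0,0,0],"angular":[0,0,-0.11],"claw":-1},{"slide":[0,0,0],"angular":[0,0,-0.11],"claw":-1},{"slide":[0,0,0],"angular":[0,0,-0.11],"claw":-1}]' 
python3 -m creep '[{"slide":[0,0,0],"angular":[0,0,-0.11],"claw":-1},{"slide":[0,0,0],"angular":[0,0,-0.05],"claw":-1},{"slide":[0,0,0],"angular":[0,0,0],"claw":-1}]' 
python3 -c "
from h import *
go(.569,.0232,.137,185.7)"
```

```text
t: 6.47
tcp_pos: [0.4923, 0.1317, 0.1374]
tool_rot: [0.545, 0.839, 0.0, 0.0]
force: [0.9, 0.7, -1.8]
finger_gap: 0.169
gripper_force: 78.6
t: 7.3
tcp_pos: [0.4924, 0.1318, 0.1374]
tool_rot: [0.026, 1.0, 0.0, 0.001]
force: [0.4, -0.3, -1.8]
finger_gap: 0.167
gripper_force: 78.6
t: 7.55
tcp_pos: [0.4924, 0.1317, 0.1374]
tool_rot: [-0.051, 0.999, 0.0, 0.001]
force: [-0.7, 0.1, -2.4]
finger_gap: 0.168
gripper_force: 78.8
now [0.4924 0.1317 0.1374] h -174.11 zaxis [ 1.1e-03  4.0e-04 -1.0e+00] F [-0.7  0.1 -2.4] gap 0.168 gf 78.8 t 7.55 q6 -1.63
turn z rad 0.003 slide cm after turn [ -6.54 -11.56   0.04] | before turn [ -6.5  -11.58   0.05]
```

```bash
python3 -m creep '[{"slide":[-0.8,-1.5,0],"angular":[0,0,0],"claw":-1},{"slide":[-1.2,-2,0],"angular":[0,0,0],"claw":-1},{"slide":[-1.5,-2.6,0],"angular":[0,0,0],"claw":-1},{"slide":[-1.5,-2.6,0],"angular":[0,0,0],"claw":-1},{"slide":[-1,-1.9,0],"angular":[0,0,0],"claw":-1},{"slide":[-0.5,-1,0],"angular":[0,0,0],"claw":-1},{"slide":[0,0,0],"angular":[0,0,0],"claw":-1},{"slide":[0,0,0],"angular":[0,0,0],"claw":-1}]' 
python3 - <<'E'
from h import *
go(.569,.0232,.137,185.7)
t=viewer.snapshot("top"); s=viewer.snapshot("side")
cv2.imwrite("pics/t3.png",t);cv2.imwrite("pics/s3.png",s)
cv2.imwrite("pics/g3.png",np.vstack([cv2.resize(t[190:265,250:400],None,fx=4,fy=4),cv2.resize(s[120:220,250:400],None,fx=4,fy=4)[:400]])[:600])
E
```

```text
t: 8.22
tcp_pos: [0.5678, 0.0227, 0.137]
tool_rot: [-0.05, 0.999, 0.001, -0.001]
force: [-0.9, 1.3, -2.1]
finger_gap: 0.17
gripper_force: 78.8
now [0.5678 0.0227 0.137 ] h -174.29 zaxis [-1.4e-03  9.0e-04 -1.0e+00] F [-0.9  1.3 -2.1] gap 0.17 gf 78.8 t 8.22 q6 -1.83
turn z rad 0.0 slide cm after turn [-0.13  0.04  0.  ] | before turn [-0.13  0.04  0.  ]
```

View pics/g3.png

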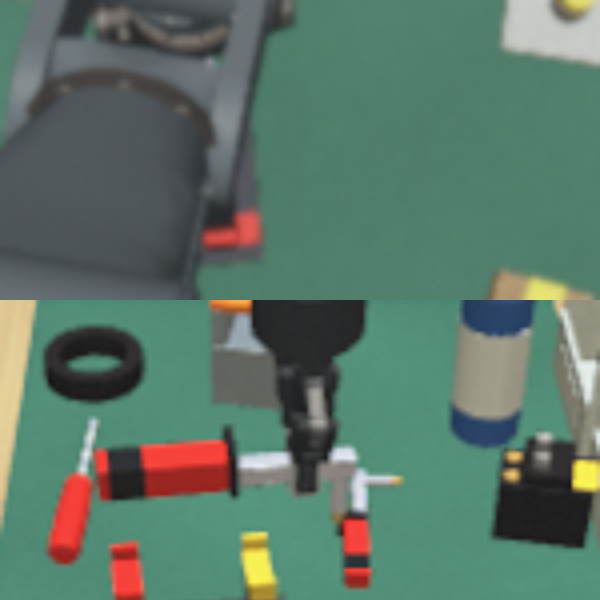

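```bash
python3 - <<'E'
from h import *
a=np.radians(5.71); d=np.array([np.cos(a),np.sin(a)]); n=np.array([-d[1],d[0]])
o=np.array([.5678,.0227])-.0525*d
P=lambda x,y,z:[*(o+x/1e3*d+y/1e3*n),.1454+z/1e3]
for nm,p in(("rear bot near",(-90,-13,0)),("front bot near",(0,-13,0)),("rear top near",(-90,-13,28)),("front top near",(0,-13,28)),("tip",(80,0,-45)),("neck end top near",(90,-8,16)),("guard bot near",(3,-19,0)),("guard top near",(3,-19,34))):
    print(nm,((proj("side",P(*p))[0]-[250,120])*4+[0,300]).round(0))
E
```

```text
rear bot near [ 96. 501.]
front bot near [226. 492.]
rear top near [ 93. 468.]
front top near [226. 460.]
tip [335. 523.]
neck end top near [355. 461.]
guard bot near [232. 497.]
guard top near [231. 458.]
```

Level and in the right place: handle rear bottom seen at (100,498) against (96,501) expected. Lower it.

```bash
python3 -m creep '[{"slide":[0,0,1],"angular":[0,0,0],"claw":-1},{"slide":[0,0,2],"angular":[0,0,0],"claw":-1},{"slide":[0,0,2],"angular":[0,0,0],"claw":-1},{"slide":[0,0,1.5],"angular":[0,0,0],"claw":-1},{"slide":[0,0,0.8],"angular":[0,0,0],"claw":-1},{"slide":[0,0,0.4],"angular":[0,0,0],"claw":-1},{"slide":[0,0,0],"angular":[0,0,0],"claw":-1},{"slide":[0,0,0.3],"angular":[0,0,0],"claw":-1},{"slide":[0,0,0.2],"angular":[0,0,0],"claw":-1},{"slide":[0,0,0],"angular":[0,0,0],"claw":-1}]' 
python3 -c "
from h import *
go(.569,.0232,.0516,185.7)"
```

```text
t: 9.15
tcp_pos: [0.5688, 0.0222, 0.0557]
tool_rot: [-0.051, 0.999, -0.0, 0.0]
force: [-0.4, -0.5, -2.5]
finger_gap: 0.17
gripper_force: 78.7
now [0.5688 0.0222 0.0557] h -174.2 zaxis [ 9.e-04 -1.e-04 -1.e+00] F [-0.4 -0.5 -2.5] gap 0.17 gf 78.7 t 9.15 q6 -1.83
turn z rad 0.002 slide cm after turn [-0.03  0.1   0.41] | before turn [-0.03  0.1   0.41]
```

```bash
python3 -m creep '[{"slide":[0,0,0.15],"angular":[0,0,0],"claw":-1},{"slide":[0,0,0.1],"angular":[0,0,0],"claw":-1},{"slide":[0,0,0],"angular":[0,0,0],"claw":-1}]' 
python3 -m creep '[{"slide":[0,0,0.1],"angular":[0,0,0],"claw":-1},{"slide":[0,0,0],"angular":[0,0,0],"claw":-1},{"slide":[0,0,0],"angular":[0,0,0],"claw":-1}]' 
python3 -m creep '[{"slide":[0,0,0.1],"angular":[0,0,0],"claw":-1},{"slide":[0,0,0],"angular":[0,0,0],"claw":-1},{"slide":[0,0,0],"angular":[0,0,0],"claw":-1}]' 
```

```text
t: 9.4
tcp_pos: [0.5686, 0.0221, 0.0529]
tool_rot: [-0.051, 0.999, -0.0, 0.0]
force: [-0.2, -0.0, -2.4]
finger_gap: 0.17
gripper_force: 78.7
t: 9.65
tcp_pos: [0.5687, 0.0221, 0.0521]
tool_rot: [-0.051, 0.999, -0.0, 0.0]
force: [-0.3, -0.1, -0.3]
finger_gap: 0.17
gripper_force: 79.1
t: 9.9
tcp_pos: [0.5687, 0.0221, 0.0519]
tool_rot: [-0.051, 0.999, -0.0, 0.0]
force: [-1.4, -0.5, 5.7]
finger_gap: 0.167
gripper_force: 80.0
```

```bash
python3 -m creep '[{"slide":[0,0,0],"angular":[0,0,0],"claw":-0.6},{"slide":[0,0,0],"angular":[0,0,0],"claw":-0.5},{"slide":[0,0,0],"angular":[0,0,0],"claw":-0.2},{"slide":[0,0,0],"angular":[0,0,0],"claw":0.1},{"slide":[0,0,0],"angular":[0,0,0],"claw":0.3},{"slide":[0,0,0],"angular":[0,0,0],"claw":0.3},{"slide":[0,0,0],"angular":[0,0,0],"claw":0.3},{"slide":[0,0,0],"angular":[0,0,0],"claw":0.3}]' 
python3 -m creep '[{"slide":[0,0,-1],"angular":[0,0,0],"claw":0.3},{"slide":[0,0,-2],"angular":[0,0,0],"claw":0.3},{"slide":[0,0,-2.5],"angular":[0,0,0],"claw":0.5},{"slide":[0,0,-2.5],"angular":[0,0,0],"claw":0.5},{"slide":[0,-4,-1],"angular":[0,0,0],"claw":0.5},{"slide":[0,-4,0],"angular":[0,0,0],"claw":0.5},{"slide":[0,-4,0],"angular":[0,0,0],"claw":0.5},{"slide":[0,-4,0],"angular":[0,0,0],"claw":0.5},{"slide":[0,0,0],"angular":[0,0,0],"claw":0.5}]' 
python3 - <<'E'
from h import *
t=viewer.snapshot("top"); s=viewer.snapshot("side")
cv2.imwrite("pics/t4.png",t);cv2.imwrite("pics/s4.png",s)
cv2.imwrite("pics/g4.png",np.vstack([cv2.resize(t[190:265,250:400],None,fx=4,fy=4),cv2.resize(s[145:220,250:400],None,fx=4,fy=4)]))
a=np.radians(5.8); d=np.array([np.cos(a),np.sin(a)]); n=np.array([-d[1],d[0]])
o=np.array([.5687,.0221])-.052*d; print("o",o)
P=lambda x,y,z:[*(o+x/1e3*d+y/1e3*n),.06+z/1e3]
for nm,p in(("rear bot near",(-90,-13,0)),("front bot near",(0,-13,0)),("rear top near",(-90,-13,28)),("tip",(80,0,-45)),("neck end top near",(90,-8,16)),("guard top near",(3,-19,34)),("guard bot near",(3,-19,0))):
    print(nm,((proj("side",P(*p))[0]-[250,145])*4+[0,300]).round(0),((proj("top",P(*p))[0]-[250,190])*4).round(0))
go(*(o-.042*d),.16,185.8)
E
```

```text
t: 10.57
tcp_pos: [0.5684, 0.0222, 0.0507]
tool_rot: [-0.051, 0.999, 0.0, -0.0]
force: [0.2, 0.9, 1.0]
finger_gap: 0.653
gripper_force: 0.0
t: 11.32
tcp_pos: [0.5871, -0.145, 0.1424]
tool_rot: [-0.048, 0.999, -0.003, 0.003]
force: [0.5, -0.1, 0.4]
finger_gap: 0.753
gripper_force: 0.0
o [0.5169662  0.01684507]
rear bot near [105. 495.] [238. 251.]
front bot near [229. 486.] [228. 125.]
rear top near [102. 465.] [237. 248.]
tip [333. 511.] [204.  27.]
neck end top near [351. 456.] [211.  -2.]
guard top near [234. 455.] [235. 114.]
guard bot near [234. 491.] [236. 120.]
now [ 0.5847 -0.1389  0.1414] h -174.4 zaxis [ 8.e-04 -1.e-04 -1.e+00] F [-0.3  1.2 -0.8] gap 0.746 gf 0.0 t 11.42 q6 -2.09
turn z rad -0.004 slide cm after turn [ 9.37 16.18 -1.86] | before turn [ 9.42 16.15 -1.87]
```

View pics/g4.png

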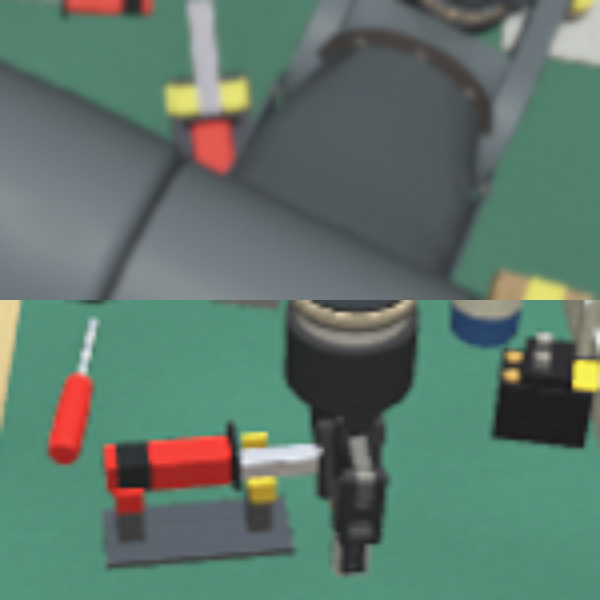

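The probe lies in the rest: the guard is just behind the yellow saddle at (235,450), the neck is on yellow and the handle is on red at (130,500). Next I move over the handle.

```bash
python3 -m creep '[{"slide":[1.6,2.7,0],"angular":[0,0,0],"claw":0.6},{"slide":[2.2,3.4,0],"angular":[0,0,0],"claw":0.6},{"slide":[2.2,3.4,0],"angular":[0,0,0],"claw":0.6},{"slide":[1.8,3.4,0],"angular":[0,0,0],"claw":0.6},{"slide":[1.2,2.2,0],"angular":[0,0,0],"claw":0.6},{"slide":[0.4,1.0,0],"angular":[0,0,0],"claw":0.6},{"slide":[0,0,2],"angular":[0,0,0],"claw":0.6},{"slide":[0,0,2],"angular":[0,0,0],"claw":0.6},{"slide":[0,0,0.5],"angular":[0,0,0],"claw":0.6},{"slide":[0,0,0],"angular":[0,0,0],"claw":0.6}]' 120
python3 -c "
from h import *
go(.475,.0126,.053,185.8)"
```

```text
t: 12.25
tcp_pos: [0.4744, 0.0142, 0.0949]
tool_rot: [-0.051, 0.999, 0.0, -0.001]
force: [0.2, -1.1, 0.2]
finger_gap: 0.798
gripper_force: 0.0
now [0.4744 0.0142 0.0949] h -174.15 zaxis [-2.5e-03  5.0e-04 -1.0e+00] F [ 0.2 -1.1  0.2] gap 0.798 gf 0.0 t 12.25 q6 -1.88
turn z rad 0.001 slide cm after turn [-0.05 -0.17  4.19] | before turn [-0.06 -0.17  4.19]
```

```bash
python3 -m creep '[{"slide":[0,0.15,1.5],"angular":[0,0,0],"claw":0.6},{"slide":[0,0,1.5],"angular":[0,0,0],"claw":0.6},{"slide":[0,0,1],"angular":[0,0,0],"claw":0.6},{"slide":[0,0,0],"angular":[0,0,0],"claw":0.2},{"slide":[0,0,0],"angular":[0,0,0],"claw":-0.1}]' 120
python3 -c "
from h import *
go(.475,.0126,.053,185.8)"
python3 -m creep '[{"slide":[0,0,0],"angular":[0,0,0],"claw":-0.3},{"slide":[0,0,0],"angular":[0,0,0],"claw":-0.5},{"slide":[0,0,0],"angular":[0,0,0],"claw":-1},{"slide":[0,0,0],"angular":[0,0,0],"claw":-1},{"slide":[0,0,0],"angular":[0,0,0],"claw":-1},{"slide":[0,0,0],"angular":[0,0,0],"claw":-1},{"slide":[0,0,0],"angular":[0,0,0],"claw":-1}]' 120
python3 -c "
from h import *
go(.475,.0126,.053,185.8)"
```

```text
t: 12.67
tcp_pos: [0.4749, 0.015, 0.0559]
tool_rot: [-0.05, 0.999, 0.0, -0.0]
force: [-0.5, -0.1, 0.2]
finger_gap: 0.527
gripper_force: 0.0
now [0.4749 0.015  0.0559] h -174.21 zaxis [-3.e-04  1.e-04 -1.e+00] F [-0.5 -0.1  0.2] gap 0.527 gf 0.0 t 12.67 q6 -1.88
turn z rad -0.0 slide cm after turn [ 0.02 -0.24  0.29] | before turn [ 0.02 -0.24  0.29]
t: 13.25
tcp_pos: [0.4756, 0.0148, 0.057]
tool_rot: [-0.051, 0.999, -0.0, 0.001]
force: [-0.4, -1.5, 6.3]
finger_gap: 0.284
gripper_force: 117.8
now [0.4756 0.0148 0.057 ] h -174.2 zaxis [ 2.5e-03 -8.0e-04 -1.0e+00] F [-0.4 -1.5  6.3] gap 0.284 gf 117.8 t 13.25 q6 -1.88
turn z rad 0.0 slide cm after turn [ 0.08 -0.21  0.4 ] | before turn [ 0.08 -0.21  0.4 ]
```

```bash
python3 -m creep '[{"slide":[0,0,-0.5],"angular":[0,0,0],"claw":-1},{"slide":[0,0,-1.5],"angular":[0,0,0],"claw":-1},{"slide":[0,0,-2.5],"angular":[0,0,0],"claw":-1},{"slide":[0,0,-2.5],"angular":[0,0,0],"claw":-1},{"slide":[0,0,-2],"angular":[0,0,0],"claw":-1},{"slide":[0,0,-0.6],"angular":[0,0,0],"claw":-1},{"slide":[0,0,0],"angular":[0,0,0.08],"claw":-1},{"slide":[0,0,0],"angular":[0,0,0.1],"claw":-1},{"slide":[0,0,0],"angular":[0,0,0.078],"claw":-1},{"slide":[0,0,0],"angular":[0,0,0],"claw":-1}]' 120
python3 -c "
from h import *
go(.4935,-.2749,.152,171)"
```

```text
t: 14.08
tcp_pos: [0.4739, 0.0154, 0.1513]
tool_rot: [0.079, 0.997, 0.0, -0.001]
force: [0.4, 0.5, -1.9]
finger_gap: 0.287
gripper_force: 117.7
now [0.4739 0.0154 0.1513] h 170.94 zaxis [-1.5e-03  4.0e-04 -1.0e+00] F [ 0.4  0.5 -1.9] gap 0.287 gf 117.7 t 14.08 q6 -1.62
turn z rad -0.001 slide cm after turn [ -6.47 -28.37  -0.07] | before turn [ -6.5  -28.36  -0.08]
```

```bash
python3 -m creep '[{"slide":[-0.4,-1.6,0],"angular":[0,0,0],"claw":-1},{"slide":[-0.7,-3,0],"angular":[0,0,0],"claw":-1},{"slide":[-0.8,-3.5,0],"angular":[0,0,0],"claw":-1},{"slide":[-0.8,-3.5,0],"angular":[0,0,0],"claw":-1},{"slide":[-0.8,-3.5,0],"angular":[0,0,0],"claw":-1},{"slide":[-0.8,-3.5,0],"angular":[0,0,0],"claw":-1},{"slide":[-0.8,-3.5,0],"angular":[0,0,0],"claw":-1},{"slide":[-0.7,-3,0],"angular":[0,0,0],"claw":-1},{"slide":[-0.5,-2,0],"angular":[0,0,0],"claw":-1},{"slide":[-0.2,-1.2,0],"angular":[0,0,0],"claw":-1}]'
python3 -m creep '[{"slide":[0,0,1],"angular":[0,0,0],"claw":-1},{"slide":[0,0,1],"angular":[0,0,0],"claw":-1},{"slide":[0,0,0],"angular":[0,0,0],"claw":-1},{"slide":[0,0,0],"angular":[0,0,0],"claw":-1}]'
python3 - <<'E'
from h import *
go(.4935,-.2749,.112,171)
t=viewer.snapshot("top"); s=viewer.snapshot("side")
cv2.imwrite("pics/t5.png",t);cv2.imwrite("pics/s5.png",s)
cv2.imwrite("pics/g5.png",np.vstack([cv2.resize(t[150:210,340:460],None,fx=5,fy=5),cv2.resize(s[230:290,290:410],None,fx=5,fy=5)]))
q=manip.sense(); a=np.radians(-9); d=np.array([np.cos(a),np.sin(a)]); p=q["tcp_pos"]
tip=[*(p[:2]+.122*d),p[2]-.042]; print("tip est",tip,((proj("side",tip)[0]-[290,230])*5+[0,300]).round(0))
E
```

```text
t: 14.92
tcp_pos: [0.4948, -0.2775, 0.1511]
tool_rot: [0.079, 0.997, -0.0, 0.0]
force: [0.4, 0.4, -2.0]
finger_gap: 0.284
gripper_force: 118.1
t: 15.25
tcp_pos: [0.4934, -0.2717, 0.1302]
tool_rot: [0.077, 0.997, 0.002, -0.002]
force: [0.1, -0.1, -1.2]
finger_gap: 0.284
gripper_force: 118.1
now [ 0.4934 -0.2717  0.1302] h 171.13 zaxis [-0.0038  0.0036 -1.    ] F [ 0.1 -0.1 -1.2] gap 0.284 gf 118.1 t 15.25 q6 -2.12
turn z rad 0.002 slide cm after turn [-0.06 -0.31  1.82] | before turn [-0.06 -0.32  1.82]
tip est [np.float64(0.6150700402988857), np.float64(-0.2919129379873121), np.float64(0.08947131783151738)] [295. 477.]
```

View pics/g5.png

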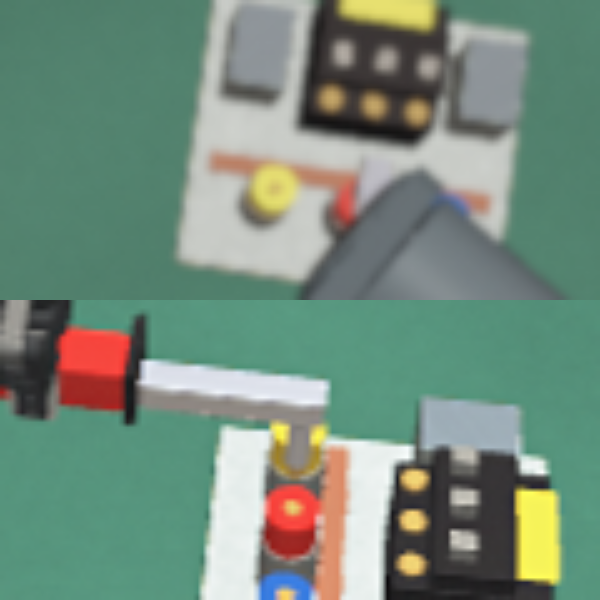

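The tip is at crop (297,473), above and beyond the red cap. The red cap's brass dot is at (292,508). I'll check the dot with both views.

```bash
python3 - <<'E'
from h import *
print("red side",cast("side",[[290+292/5,230+208/5]],.07), "yel top",cast("top",[[340+276/5,150+188/5]],.07))
print("blue side",cast("side",[[290+286/5,230+295/5]],.07))
print("tip seen", cast("side",[[290+297/5,230+173/5]],.088))
for p in((.614,-.294),(.622,-.2447),(.606,-.3435)): print(proj("side",[*p,.07]).round(1),proj("top",[*p,.07]).round(1))
E
```

```text
red side [[ 0.61477774 -0.29498048  0.07      ]] yel top [[ 0.61939355 -0.24740815  0.07      ]]
blue side [[ 0.6083274  -0.34450392  0.07      ]]
tip seen [[ 0.61648291 -0.28832065  0.088     ]]
[[348.  271.3]] [[411.4 189.8]]
[[349.8 255.2]] [[394.3 186.7]]
[[346.2 288.6]] [[428.6 192.9]]
```

```bash
python3 -m creep '[{"slide":[0,-0.3,0],"angular":[0,0,0],"claw":-1},{"slide":[0.05,-0.1,0.6],"angular":[0,0,0],"claw":-1},{"slide":[0,0,0.6],"angular":[0,0,0],"claw":-1},{"slide":[0,0,0.3],"angular":[0,0,0],"claw":-1},{"slide":[0,0,0],"angular":[0,0,0],"claw":-1},{"slide":[0,0,0],"angular":[0,0,0],"claw":-1}]'
python3 -m creep '[{"slide":[0,0,0.3],"angular":[0,0,0],"claw":-1},{"slide":[0,0,0.2],"angular":[0,0,0],"claw":-1},{"slide":[0,0,0.2],"angular":[0,0,0],"claw":-1},{"slide":[0,0,0],"angular":[0,0,0],"claw":-1},{"slide":[0,0,0],"angular":[0,0,0],"claw":-1}]'
python3 - <<'E'
from h import *
go(.4935,-.2749,.106,171)
s=viewer.snapshot("side"); print(manip.sense()["ft_torque"])
cv2.imwrite("pics/g6.png",cv2.resize(s[230:310,290:410],None,fx=5,fy=5))
E
```

```text
t: 15.85
tcp_pos: [0.4933, -0.2782, 0.1164]
tool_rot: [0.078, 0.997, 0.0, -0.0]
force: [-0.6, -0.0, -1.5]
finger_gap: 0.281
gripper_force: 118.1
t: 16.27
tcp_pos: [0.4937, -0.2785, 0.1099]
tool_rot: [0.078, 0.997, -0.0, 0.0]
force: [-2.0, -0.0, -0.1]
finger_gap: 0.281
gripper_force: 118.1
now [ 0.4937 -0.2785  0.1099] h 171.01 zaxis [ 3.e-04 -2.e-04 -1.e+00] F [-2.  -0.  -0.1] gap 0.281 gf 118.1 t 16.27 q6 -2.12
turn z rad 0.0 slide cm after turn [0.08 0.36 0.39] | before turn [0.08 0.36 0.39]
[-0.05057994  0.04899112 -0.02905151]
```

View pics/g6.png

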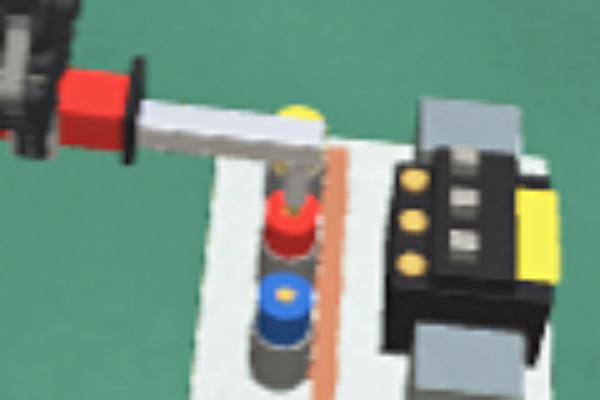

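The tip is on the middle of the red cap at (293,208), just touching. Press.

```bash
python3 -m creep '[{"slide":[0,0,0.2],"angular":[0,0,0],"claw":-1},{"slide":[0,0,0.2],"angular":[0,0,0],"claw":-1},{"slide":[0,0,0],"angular":[0,0,0],"claw":-1},{"slide":[0,0,0],"angular":[0,0,0],"claw":-1}]'
python3 - <<'E'
from h import *
go(.4935,-.2749,.106,171)
s=viewer.snapshot("side"); s0=cv2.imread("pics/side0.png"); cv2.imwrite("pics/s7.png",s)
for im in(s0,s):
    m=mask(im,(0,120,60),(6,255,255),(338,255,358,290)); ys,xs=np.nonzero(m); print(len(ys),[(c,int(ys[xs==c].min()),int(ys[xs==c].max())) for c in (343,345,347,349,351,353)])
E
```

```text
t: 16.65
tcp_pos: [0.4937, -0.2786, 0.1059]
tool_rot: [0.078, 0.997, -0.0, 0.0]
force: [-0.7, 0.3, 1.2]
finger_gap: 0.284
gripper_force: 118.2
now [ 0.4937 -0.2786  0.1059] h 171.01 zaxis [ 3.e-04 -2.e-04 -1.e+00] F [-0.7  0.3  1.2] gap 0.284 gf 118.2 t 16.65 q6 -2.12
turn z rad 0.0 slide cm after turn [ 0.08  0.36 -0.01] | before turn [ 0.08  0.36 -0.01]
123 [(343, 269, 278), (345, 268, 280), (347, 267, 281), (349, 267, 280), (351, 268, 280), (353, 270, 272)]
96 [(343, 271, 278), (345, 269, 280), (347, 274, 281), (349, 274, 280), (351, 270, 280), (353, 271, 272)]
```

```bash
python3 -m creep '[{"slide":[0,0,0.1],"angular":[0,0,0],"claw":-1},{"slide":[0,0,0],"angular":[0,0,0],"claw":-1},{"slide":[0,0,0],"angular":[0,0,0],"claw":-1},{"slide":[0,0,0],"angular":[0,0,0],"claw":-1},{"slide":[0,0,0],"angular":[0,0,0],"claw":-1},{"slide":[0,0,0],"angular":[0,0,0],"claw":-1},{"slide":[0,0,0],"angular":[0,0,0],"claw":-1}]'
python3 -m creep '[{"slide":[0,0,-0.5],"angular":[0,0,0],"claw":-1},{"slide":[0,0,-1.2],"angular":[0,0,0],"claw":-1},{"slide":[0,0,-1],"angular":[0,0,0],"claw":-1},{"slide":[0,0,0],"angular":[0,0,0],"claw":-1}]'
python3 -c "
from h import *
go(.4937+.007,-.2786+.049,.120,171)"
```

```text
t: 17.28
tcp_pos: [0.4937, -0.2785, 0.1049]
tool_rot: [0.078, 0.997, -0.0, 0.0]
force: [-1.5, 0.1, 0.7]
finger_gap: 0.289
gripper_force: 118.3
t: 17.62
tcp_pos: [0.4945, -0.2789, 0.1336]
tool_rot: [0.078, 0.997, -0.001, 0.001]
force: [0.5, -0.3, -1.9]
finger_gap: 0.283
gripper_force: 118.0
now [ 0.4945 -0.2789  0.1336] h 171.04 zaxis [ 0.0024 -0.0019 -1.    ] F [ 0.5 -0.3 -1.9] gap 0.283 gf 118.0 t 17.62 q6 -2.12
turn z rad 0.001 slide cm after turn [0.16 4.97 1.36] | before turn [0.16 4.97 1.35]
```

```bash
python3 -m creep '[{"slide":[0,1.5,0],"angular":[0,0,0],"claw":-1},{"slide":[0.1,2.2,0],"angular":[0,0,0],"claw":-1},{"slide":[0,1.2,0],"angular":[0,0,0],"claw":-1},{"slide":[0,0,0.8],"angular":[0,0,0],"claw":-1},{"slide":[0,0,0.8],"angular":[0,0,0],"claw":-1},{"slide":[0,0,0.4],"angular":[0,0,0],"claw":-1},{"slide":[0,0,0],"angular":[0,0,0],"claw":-1},{"slide":[0,0,0],"angular":[0,0,0],"claw":-1}]'
python3 - <<'E'
from h import *
go(.4937+.007,-.2786+.049,.105,171)
s=viewer.snapshot("side"); 
cv2.imwrite("pics/g8.png",cv2.resize(s[215:295,290:410],None,fx=5,fy=5))
E
```

```text
t: 18.28
tcp_pos: [0.5, -0.2302, 0.1112]
tool_rot: [0.079, 0.997, 0.0, -0.001]
force: [-1.1, 0.8, 0.4]
finger_gap: 0.287
gripper_force: 118.3
now [ 0.5    -0.2302  0.1112] h 170.99 zaxis [-1.e-03  7.e-04 -1.e+00] F [-1.1  0.8  0.4] gap 0.287 gf 118.3 t 18.28 q6 -2.05
turn z rad -0.0 slide cm after turn [-0.06  0.07  0.62] | before turn [-0.06  0.07  0.62]
```

View pics/g8.png

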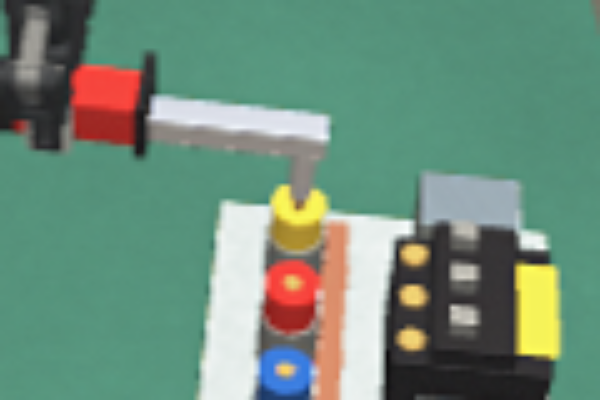

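The tip is on the yellow cap's centre at (300,205). Press and hold, checking depth.

```bash
python3 -m creep '[{"slide":[0,0,0.3],"angular":[0,0,0],"claw":-1},{"slide":[0,0,0.3],"angular":[0,0,0],"claw":-1},{"slide":[0,0,0.1],"angular":[0,0,0],"claw":-1},{"slide":[0,0,0],"angular":[0,0,0],"claw":-1},{"slide":[0,0,0],"angular":[0,0,0],"claw":-1},{"slide":[0,0,0],"angular":[0,0,0],"claw":-1},{"slide":[0,0,0],"angular":[0,0,0],"claw":-1},{"slide":[0,0,0],"angular":[0,0,0],"claw":-1}]'
python3 - <<'E'
from h import *
go(.4937+.007,-.2786+.049,.105,171)
s=viewer.snapshot("side"); s0=cv2.imread("pics/side0.png"); cv2.imwrite("pics/s9.png",s)
for im in(s0,s):
    m=mask(im,(22,110,60),(34,255,255),(338,245,360,270)); ys,xs=np.nonzero(m); print(len(ys),[(c,int(ys[xs==c].min()),int(ys[xs==c].max())) for c in (345,347,349,351,353,354) if (xs==c).any()])
E
```

```text
t: 19.0
tcp_pos: [0.5005, -0.2303, 0.105]
tool_rot: [0.078, 0.997, -0.0, 0.0]
force: [-2.3, -1.2, 1.7]
finger_gap: 0.286
gripper_force: 118.4
now [ 0.5005 -0.2303  0.105 ] h 171.0 zaxis [ 6.e-04 -8.e-04 -1.e+00] F [-2.3 -1.2  1.7] gap 0.286 gf 118.4 t 19.0 q6 -2.05
turn z rad -0.0 slide cm after turn [-0.01  0.07  0.  ] | before turn [-0.01  0.07  0.  ]
121 [(345, 253, 263), (347, 252, 264), (349, 251, 264), (351, 252, 264), (353, 253, 262), (354, 254, 257)]
84 [(345, 254, 263), (347, 253, 264), (349, 259, 264), (351, 257, 264), (353, 255, 262), (354, 256, 257)]
```

```bash
python3 -m creep '[{"slide":[0,0,-0.5],"angular":[0,0,0],"claw":-1},{"slide":[0,0,-1.2],"angular":[0,0,0],"claw":-1},{"slide":[0,0,-1.2],"angular":[0,0,0],"claw":-1},{"slide":[0,0,0],"angular":[0,0,0],"claw":-1},{"slide":[0,-1.5,0],"angular":[0,0,0],"claw":-1},{"slide":[0,-2.5,0],"angular":[0,0,0],"claw":-1},{"slide":[0,-2.5,0],"angular":[0,0,0],"claw":-1},{"slide":[0,-2.2,0],"angular":[0,0,0],"claw":-1},{"slide":[0,-1.2,0],"angular":[0,0,0],"claw":-1},{"slide":[0,0,0],"angular":[0,0,0],"claw":-1}]'
python3 -c "
from h import *
go(.486,-.3288,.111,171)"
```

```text
t: 19.88
tcp_pos: [0.4843, -0.3308, 0.1331]
tool_rot: [0.08, 0.997, -0.0, 0.0]
force: [0.1, 0.1, -2.1]
finger_gap: 0.284
gripper_force: 118.1
now [ 0.4843 -0.3308  0.1331] h 170.84 zaxis [ 2.e-04 -9.e-04 -1.e+00] F [ 0.1  0.1 -2.1] gap 0.284 gf 118.1 t 19.88 q6 -2.2
turn z rad -0.003 slide cm after turn [-0.14  0.22  2.21] | before turn [-0.14  0.23  2.21]
```

```bash
python3 -m creep '[{"slide":[-0.1,0.15,0.8],"angular":[0,0,0],"claw":-1},{"slide":[0,0,0.8],"angular":[0,0,0],"claw":-1},{"slide":[0,0,0.6],"angular":[0,0,0],"claw":-1},{"slide":[0,0,0],"angular":[0,0,0],"claw":-1},{"slide":[0,0,0],"angular":[0,0,0],"claw":-1}]'
python3 - <<'E'
from h import *
go(.486,-.3288,.105,171)
s=viewer.snapshot("side")
p=manip.sense()["tcp_pos"]; a=np.radians(-9); tip=[p[0]+.122*np.cos(a),p[1]+.122*np.sin(a),.07]; print(tip)
s0=cv2.imread("pics/side0.png")
cv2.imwrite("pics/s10.png",s)
for im in(s0,s):
    print([(c,hsv(im)[280:300,c,0].tolist()) for c in (346,)])
    m=mask(im,(105,110,60),(125,255,255),(335,280,360,304)); ys,xs=np.nonzero(m); print(len(ys),[(c,int(ys[xs==c].min()),int(ys[xs==c].max())) for c in range(340,355,1) if (xs==c).any()])
E
```

```text
t: 20.3
tcp_pos: [0.4856, -0.3246, 0.1111]
tool_rot: [0.078, 0.997, 0.001, -0.001]
force: [-0.7, 0.4, -0.4]
finger_gap: 0.283
gripper_force: 118.3
now [ 0.4856 -0.3246  0.1111] h 171.11 zaxis [-0.002   0.0021 -1.    ] F [-0.7  0.4 -0.4] gap 0.283 gf 118.3 t 20.3 q6 -2.2
turn z rad 0.002 slide cm after turn [-0.1  -0.41  0.61] | before turn [-0.1  -0.41  0.61]
[np.float64(0.6063734814894604), np.float64(-0.3440863833355776), 0.07]
[(346, [1, 3, 13, 25, 108, 108, 108, 106, 22, 22, 109, 108, 108, 108, 108, 109, 108, 108, 108, 106])]
121 [(342, 286, 296), (343, 285, 297), (344, 285, 298), (345, 284, 298), (346, 284, 298), (347, 284, 298), (348, 285, 298), (349, 285, 297), (350, 285, 297), (351, 286, 295)]
[(346, [13, 12, 14, 16, 14, 14, 16, 18, 18, 20, 21, 108, 108, 108, 108, 108, 108, 108, 109, 106])]
101 [(342, 286, 296), (343, 286, 297), (344, 287, 298), (345, 291, 298), (346, 291, 298), (347, 291, 298), (348, 291, 298), (349, 286, 297), (350, 286, 297), (351, 286, 295)]
```

```bash
python3 -m creep '[{"slide":[0,0,0.3],"angular":[0,0,0],"claw":-1},{"slide":[0,0,0.3],"angular":[0,0,0],"claw":-1},{"slide":[0,0,0.1],"angular":[0,0,0],"claw":-1},{"slide":[0,0,0],"angular":[0,0,0],"claw":-1},{"slide":[0,0,0],"angular":[0,0,0],"claw":-1},{"slide":[0,0,0],"angular":[0,0,0],"claw":-1},{"slide":[0,0,0],"angular":[0,0,0],"claw":-1},{"slide":[0,0,0],"angular":[0,0,0],"claw":-1},{"slide":[0,0,0],"angular":[0,0,0],"claw":-1}]'
python3 - <<'E'
from h import *
go(.486,-.3288,.105,171)
s=viewer.snapshot("side")
m=mask(s,(105,110,60),(125,255,255),(335,280,360,304)); ys,xs=np.nonzero(m); print(len(ys),[(c,int(ys[xs==c].min()),int(ys[xs==c].max())) for c in range(340,355,1) if (xs==c).any()])
E
```

```text
t: 21.1
tcp_pos: [0.4862, -0.3264, 0.1049]
tool_rot: [0.078, 0.997, -0.0, 0.0]
force: [0.6, 2.1, 1.0]
finger_gap: 0.282
gripper_force: 118.5
now [ 0.4862 -0.3264  0.1049] h 171.02 zaxis [ 4.e-04 -2.e-04 -1.e+00] F [0.6 2.1 1. ] gap 0.282 gf 118.5 t 21.1 q6 -2.2
turn z rad 0.0 slide cm after turn [-0.02 -0.24 -0.01] | before turn [-0.02 -0.24 -0.01]
88 [(342, 288, 296), (343, 287, 297), (344, 287, 298), (345, 292, 298), (346, 292, 298), (347, 292, 298), (348, 292, 298), (349, 289, 297), (350, 287, 297), (351, 288, 295)]
```

Blue went down about 2 px, roughly 6 mm, at about 3 N. Lift and carry the probe back to the rest.

```bash
python3 -m creep '[{"slide":[0,0,-0.5],"angular":[0,0,0],"claw":-1},{"slide":[0,0,-1.5],"angular":[0,0,0],"claw":-1},{"slide":[0,0,-1.5],"angular":[0,0,0],"claw":-1},{"slide":[0,0,-1.2],"angular":[0,0,0],"claw":-1},{"slide":[0.2,1.5,0],"angular":[0,0,0],"claw":-1},{"slide":[0.5,2.8,0],"angular":[0,0,0],"claw":-1},{"slide":[0.7,3.5,0],"angular":[0,0,0],"claw":-1},{"slide":[0.7,3.5,0],"angular":[0,0,0],"claw":-1},{"slide":[0.7,3.5,0],"angular":[0,0,0],"claw":-1},{"slide":[0.7,3.5,0],"angular":[0,0,0],"claw":-1}]'
python3 -m creep '[{"slide":[0.7,3.5,0],"angular":[0,0,0],"claw":-1},{"slide":[0.7,3.5,0],"angular":[0,0,0],"claw":-1},{"slide":[0.5,2.8,0],"angular":[0,0,0],"claw":-1},{"slide":[0.3,2,0],"angular":[0,0,-0.06],"claw":-1},{"slide":[0,1,0],"angular":[0,0,-0.1],"claw":-1},{"slide":[0,0,0],"angular":[0,0,-0.098],"claw":-1},{"slide":[0,0,0],"angular":[0,0,0],"claw":-1},{"slide":[0,0,0],"angular":[0,0,0],"claw":-1}]'
python3 -c "
from h import *
go(.4756,.0143,.152,185.8)"
```

```text
t: 21.98
tcp_pos: [0.4786, -0.1377, 0.1511]
tool_rot: [0.079, 0.997, 0.0, -0.001]
force: [0.9, 1.3, -2.2]
finger_gap: 0.281
gripper_force: 118.1
t: 22.65
tcp_pos: [0.4769, -0.0095, 0.1514]
tool_rot: [-0.05, 0.999, 0.0, -0.001]
force: [0.2, 0.4, -2.1]
finger_gap: 0.284
gripper_force: 118.1
now [ 0.4769 -0.0095  0.1514] h -174.31 zaxis [-0.0014  0.     -1.    ] F [ 0.2  0.4 -2.1] gap 0.284 gf 118.1 t 22.65 q6 -1.92
turn z rad -0.002 slide cm after turn [-0.12  2.38 -0.06] | before turn [-0.11  2.38 -0.06]
```

```bash
python3 -m creep '[{"slide":[-0.1,0.8,0],"angular":[0,0,0],"claw":-1},{"slide":[0,1.0,0],"angular":[0,0,0],"claw":-1},{"slide":[0,0.5,0],"angular":[0,0,0],"claw":-1},{"slide":[0,0,0],"angular":[0,0,0],"claw":-1},{"slide":[0,0,0],"angular":[0,0,0],"claw":-1},{"slide":[0,0,1.5],"angular":[0,0,0],"claw":-1},{"slide":[0,0,1.5],"angular":[0,0,0],"claw":-1},{"slide":[0,0,1],"angular":[0,0,0],"claw":-1},{"slide":[0,0,0],"angular":[0,0,0],"claw":-1}]'
python3 - <<'E'
from h import *
go(.4756,.0143,.057,185.8)
s=viewer.snapshot("side"); cv2.imwrite("pics/g11.png",cv2.resize(s[130:220,250:400],None,fx=4,fy=4))
p=manip.sense()["tcp_pos"]; a=np.radians(5.8); d=np.array([np.cos(a),np.sin(a)]); n=np.array([-d[1],d[0]]); o=p[:2]+.042*d
P=lambda x,y,z:[*(o+x/1e3*d+y/1e3*n),p[2]+.003+z/1e3]
for q in((-90,-13,0),(-90,-13,28),(3,-19,0),(3,-19,34),(90,-8,16),(90,-8,0),(80,0,-45)): print(q,((proj("side",P(*q))[0]-[250,130])*4).round(0))
E
```

```text
t: 23.4
tcp_pos: [0.4752, 0.0128, 0.1102]
tool_rot: [-0.05, 0.999, 0.0, -0.002]
force: [-0.6, 0.5, -1.4]
finger_gap: 0.284
gripper_force: 118.1
now [0.4752 0.0128 0.1102] h -174.24 zaxis [-3.7e-03  6.0e-04 -1.0e+00] F [-0.6  0.5 -1.4] gap 0.284 gf 118.1 t 23.4 q6 -1.88
turn z rad -0.001 slide cm after turn [-0.06  0.15  5.32] | before turn [-0.07  0.14  5.32]
(-90, -13, 0) [101. 197.]
(-90, -13, 28) [ 99. 165.]
(3, -19, 0) [235. 193.]
(3, -19, 34) [235. 155.]
(90, -8, 16) [356. 157.]
(90, -8, 0) [355. 175.]
(80, 0, -45) [337. 217.]
```

View pics/g11.png

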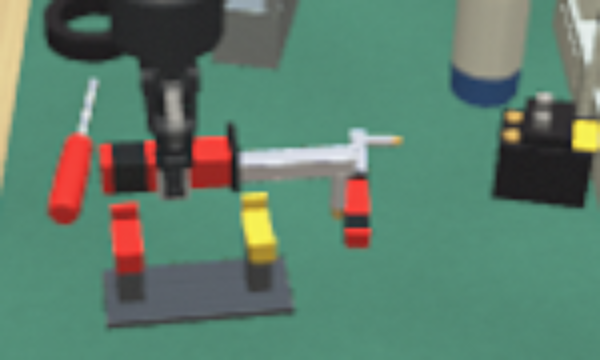

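The probe is held level over the saddles, with the handle rear at (103,193) and the guard at (235,185), as predicted. Lower it.

```bash
python3 -m creep '[{"slide":[0,0,1.2],"angular":[0,0,0],"claw":-1},{"slide":[0,0,1.8],"angular":[0,0,0],"claw":-1},{"slide":[0,0,1],"angular":[0,0,0],"claw":-1},{"slide":[0,0,0.5],"angular":[0,0,0],"claw":-1},{"slide":[0,0,0.2],"angular":[0,0,0],"claw":-1},{"slide":[0,0,0.1],"angular":[0,0,0],"claw":-1},{"slide":[0,0,0],"angular":[0,0,0],"claw":-1},{"slide":[0,0,0],"angular":[0,0,0],"claw":-1}]'
python3 -m creep '[{"slide":[0,0,0.15],"angular":[0,0,0],"claw":-1},{"slide":[0,0,0.1],"angular":[0,0,0],"claw":-1},{"slide":[0,0,0],"angular":[0,0,0],"claw":-1}]'
python3 -m creep '[{"slide":[0,0,0.1],"angular":[0,0,0],"claw":-1},{"slide":[0,0,0],"angular":[0,0,0],"claw":-1},{"slide":[0,0,0],"angular":[0,0,0],"claw":-1}]'
```

```text
t: 24.12
tcp_pos: [0.4769, 0.0127, 0.0644]
tool_rot: [-0.051, 0.999, -0.0, 0.001]
force: [0.2, 0.5, -1.0]
finger_gap: 0.285
gripper_force: 118.1
t: 24.37
tcp_pos: [0.4764, 0.0129, 0.0614]
tool_rot: [-0.051, 0.999, -0.0, 0.0]
force: [-0.6, 0.9, -1.7]
finger_gap: 0.289
gripper_force: 118.1
t: 24.62
tcp_pos: [0.4763, 0.0129, 0.0602]
tool_rot: [-0.051, 0.999, 0.0, -0.0]
force: [-0.0, -0.5, -1.8]
finger_gap: 0.284
gripper_force: 118.1
```

```bash
python3 -m creep '[{"slide":[0,0,0.1],"angular":[0,0,0],"claw":-1},{"slide":[0,0,0.1],"angular":[0,0,0],"claw":-1},{"slide":[0,0,0],"angular":[0,0,0],"claw":-1},{"slide":[0,0,0],"angular":[0,0,0],"claw":-1}]'
python3 -m creep '[{"slide":[0,0,0.1],"angular":[0,0,0],"claw":-1},{"slide":[0,0,0],"angular":[0,0,0],"claw":-1},{"slide":[0,0,0],"angular":[0,0,0],"claw":-1}]'
```

```text
t: 24.95
tcp_pos: [0.4763, 0.0129, 0.0582]
tool_rot: [-0.051, 0.999, 0.0, -0.0]
force: [-0.6, 1.0, -1.1]
finger_gap: 0.287
gripper_force: 118.1
t: 25.2
tcp_pos: [0.4763, 0.0128, 0.0573]
tool_rot: [-0.051, 0.999, 0.0, -0.0]
force: [0.3, 0.6, -1.3]
finger_gap: 0.284
gripper_force: 118.1
```

```bash
python3 -m creep '[{"slide":[0,0,0.1],"angular":[0,0,0],"claw":-1},{"slide":[0,0,0],"angular":[0,0,0],"claw":-1},{"slide":[0,0,0],"angular":[0,0,0],"claw":-1}]'
python3 -m creep '[{"slide":[0,0,0.1],"angular":[0,0,0],"claw":-1},{"slide":[0,0,0],"angular":[0,0,0],"claw":-1},{"slide":[0,0,0],"angular":[0,0,0],"claw":-1}]'
```

```text
t: 25.45
tcp_pos: [0.4764, 0.0128, 0.057]
tool_rot: [-0.051, 0.999, -0.0, 0.0]
force: [-1.6, 0.3, 4.4]
finger_gap: 0.285
gripper_force: 119.4
t: 25.7
tcp_pos: [0.4764, 0.0128, 0.057]
tool_rot: [-0.051, 0.999, -0.0, 0.001]
force: [-3.0, 0.4, 15.0]
finger_gap: 0.288
gripper_force: 120.8
```

```bash
python3 -m creep '[{"slide":[0,0,-0.12],"angular":[0,0,0],"claw":-1},{"slide":[0,0,0],"angular":[0,0,0],"claw":-0.4},{"slide":[0,0,0],"angular":[0,0,0],"claw":-0.3},{"slide":[0,0,0],"angular":[0,0,0],"claw":-0.1},{"slide":[0,0,0],"angular":[0,0,0],"claw":0.1},{"slide":[0,0,0],"angular":[0,0,0],"claw":0.4},{"slide":[0,0,0],"angular":[0,0,0],"claw":0.6},{"slide":[0,0,0],"angular":[0,0,0],"claw":0.6},{"slide":[0,0,-1],"angular":[0,0,0],"claw":0.6},{"slide":[0,0,-2],"angular":[0,0,0],"claw":0.6}]' 40
python3 -m creep '[{"slide":[0,0,-3],"angular":[0,0,0],"claw":0.6},{"slide":[0,0,-3],"angular":[0,0,0],"claw":0.6},{"slide":[0,0,-3],"angular":[0,0,0],"claw":0.6},{"slide":[0,0,-1],"angular":[0,0,0],"claw":0.6},{"slide":[0,-3,0],"angular":[0,0,0],"claw":0.6},{"slide":[0,-3.5,0],"angular":[0,0,0],"claw":0.6},{"slide":[0,-3.5,0],"angular":[0,0,0],"claw":0.6},{"slide":[0,-3.5,0],"angular":[0,0,0],"claw":0.6},{"slide":[0,0,0],"angular":[0,0,0],"claw":0.6},{"slide":[0,0,0],"angular":[0,0,0],"claw":0.6}]'
python3 - <<'E'
from h import *
s=viewer.snapshot("side"); cv2.imwrite("pics/s12.png",s)
# side-view check by numbers: red handle + saddle blobs, caps, against the state after the first placing
r=cv2.imread("pics/s4.png")
for im in(r,s):
    for c in blobs(mask(im,(0,150,90),(6,255,255),(272,175,312,202)))[:3]: print("red",cv2.boundingRect(c))
s0=cv2.imread("pics/side0.png")
for k,lo,hi in(("Y",(22,120,90),(34,255,255)),("R",(0,120,90),(6,255,255)),("B",(105,120,70),(125,255,255))):
    print(k,[cv2.boundingRect(blobs(mask(im,lo,hi,(338,248,358,304)))[0]) for im in(s0,s)])
print(manip.sense()["t"],manip.sense()["tcp_pos"])
E
```

```text
t: 26.53
tcp_pos: [0.4748, 0.0131, 0.0856]
tool_rot: [-0.05, 0.999, 0.001, -0.002]
force: [0.3, 0.2, 0.3]
finger_gap: 0.799
gripper_force: 0.0
t: 27.37
tcp_pos: [0.4902, -0.1232, 0.1871]
tool_rot: [-0.049, 0.999, -0.0, 0.0]
force: [-1.2, 1.3, -0.6]
finger_gap: 0.795
gripper_force: 0.0
red (287, 179, 21, 13)
red (276, 181, 10, 17)
red (277, 181, 9, 17)
red (287, 180, 6, 12)
red (303, 179, 5, 12)
Y [(344, 251, 11, 14), (344, 251, 11, 14)]
R [(343, 267, 11, 15), (343, 267, 12, 15)]
B [(342, 284, 10, 15), (342, 284, 10, 15)]
27.4167 [ 0.48951959 -0.12171953  0.18683153]
```

```bash
python3 -c "
from station import ticket; print(ticket.sign_off())"
```

```text
the job is handed in; nothing more can be done
None
```

I handed the job in at about 27 s of robot time with every step carried out, but the judge gave no verdict. Force and image checks put the red, yellow and blue presses at about 5–6 mm each. The probe is back in the rest, let go, and all caps are up. I viewed 12 pictures, two over the limit of 10, and checked the final placing only by image measurements with the gripper partly in the way.

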